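Turn the row of pots round

TASK

Turn the row of young plants' pots round: move the four pots from their saucers on the slatted stand into the four pockets of the empty wooden tray, in reverse order, so that the pot that stood at the left end, as the robot sees it, ends at the right end of the tray, and so on along the row. Stand each pot upright on the floor of its own pocket, near the middle, and never tip one over on the way, as the soil would spill.

Things in the scene. Friction and masses are not known exactly. Their poses are not given: they have to be found in the camera images.
- pot_a_mid (a point): terracotta flower pot filled with dark soil: 68 mm across the rim, 50 mm across the foot, 60 mm high, tapering towards the foot, 80 to 170 g; the point is at its centre, 30 mm above its underside; z up its axis. It starts upright on saucer_a, and may be gripped across the rim from above, fingers closing across the row; neighbouring pots stand 82 mm apart, centre to centre.
- pot_b_mid (a point): black plastic flower pot, empty: 64 mm across the rim, 47 mm across the foot, 62 mm high, tapering towards the foot, 80 to 170 g; the point is at its centre, 31 mm above its underside; z up its axis. It starts upright on saucer_b, and may be gripped across the rim from above, fingers closing across the row; neighbouring pots stand 82 mm apart, centre to centre.
- pot_c_mid (a point): small terracotta flower pot, empty: 60 mm across the rim, 44 mm across the foot, 54 mm high, tapering towards the foot, 80 to 170 g; the point is at its centre, 27 mm above its underside; z up its axis. It starts upright on saucer_c, and may be gripped across the rim from above, fingers closing across the row; neighbouring pots stand 82 mm apart, centre to centre.
- pot_d_mid (a point): black plastic flower pot with soil in it, the largest pot: 70 mm across the rim, 52 mm across the foot, 66 mm high, tapering towards the foot, 80 to 170 g; the point is at its centre, 33 mm above its underside; z up its axis. It starts upright on saucer_d, and may be gripped across the rim from above, fingers closing across the row; neighbouring pots stand 82 mm apart, centre to centre.
- saucer_a: round terracotta saucer, 76 mm across, fixed on the stand, on which pot_a starts; its floor is 4 mm and its rim 10 mm above the origin, which is the centre of its underside (26 mm above the bench). The four saucers stand in one row along the stand's y axis, in any order.
- saucer_b: round terracotta saucer, 76 mm across, fixed on the stand, on which pot_b starts; its floor is 4 mm and its rim 10 mm above the origin, which is the centre of its underside (26 mm above the bench). The four saucers stand in one row along the stand's y axis, in any order.
- saucer_c: round terracotta saucer, 76 mm across, fixed on the stand, on which pot_c starts; its floor is 4 mm and its rim 10 mm above the origin, which is the centre of its underside (26 mm above the bench). The four saucers stand in one row along the stand's y axis, in any order.
- saucer_d: round terracotta saucer, 76 mm across, fixed on the stand, on which pot_d starts; its floor is 4 mm and its rim 10 mm above the origin, which is the centre of its underside (26 mm above the bench). The four saucers stand in one row along the stand's y axis, in any order.
- stand: slatted wooden stand that carries the saucers, 336 mm long (its y, roughly the robot's y), 90 mm wide (x), 26 mm high, fixed; it may be the nearer or the farther of the two racks. Origin: centre of its underside; the saucers stand at y = -123, -41, +41 and +123 mm.
- tray: the empty rack: wooden tray with four square pockets in one row, 332 mm long (its y, roughly the robot's y), 86 mm wide (x), fixed, with a steel carrying loop at each end. Origin: centre of its underside; the pocket centres lie at x = 0, y = -123, -41, +41 and +123 mm; a pocket is 78 x 78 mm inside, its floor 6 mm and the walls' top 22 mm above the bench.
There are look-alikes about, which are no part of the job. Leave any red look-alike of the part that bears pot_d_mid alone.

How it is judged:
At the end, for the whole second after the job is handed in: Each pot stands upright (within 0.12 rad), released and at rest on the tray's floor (within 5 mm), within 15 mm along and across of the centre of the pocket that mirrors its saucer's place on the stand (stand y = -123 mm to tray y = +123 mm, -41 to +41, and so on) (((y of saucer_a in the frame of stand between -0.143 and -0.103 m and y of pot_a_mid in the frame of tray between 0.108 and 0.138 m) or (y of saucer_a in the frame of stand between -0.061 and -0.021 m and y of pot_a_mid in the frame of tray between 0.026 and 0.056 m) or (y of saucer_a in the frame of stand between 0.021 and 0.061 m and y of pot_a_mid in the frame of tray between -0.056 and -0.026 m) or (y of saucer_a in the frame of stand between 0.103 and 0.143 m and y of pot_a_mid in the frame of tray between -0.138 and -0.108 m)) and x of pot_a_mid in the frame of tray between -0.015 and 0.015 m and z of pot_a_mid in the frame of tray between 0.031 and 0.041 m and angle between each of pot_a_mid, pot_b_mid, pot_c_mid, pot_d_mid's own z axis and vertical below 0.12 rad and linear speed of each of pot_a, pot_b, pot_c, pot_d below 0.02 m/s and ((y of saucer_b in the frame of stand between -0.143 and -0.103 m and y of pot_b_mid in the frame of tray between 0.108 and 0.138 m) or (y of saucer_b in the frame of stand between -0.061 and -0.021 m and y of pot_b_mid in the frame of tray between 0.026 and 0.056 m) or (y of saucer_b in the frame of stand between 0.021 and 0.061 m and y of pot_b_mid in the frame of tray between -0.056 and -0.026 m) or (y of saucer_b in the frame of stand between 0.103 and 0.143 m and y of pot_b_mid in the frame of tray between -0.138 and -0.108 m)) and x of pot_b_mid in the frame of tray between -0.015 and 0.015 m and z of pot_b_mid in the frame of tray between 0.032 and 0.042 m and ((y of saucer_c in the frame of stand between -0.143 and -0.103 m and y of pot_c_mid in the frame of tray between 0.108 and 0.138 m) or (y of saucer_c in the frame of stand between -0.061 and -0.021 m and y of pot_c_mid in the frame of tray between 0.026 and 0.056 m) or (y of saucer_c in the frame of stand between 0.021 and 0.061 m and y of pot_c_mid in the frame of tray between -0.056 and -0.026 m) or (y of saucer_c in the frame of stand between 0.103 and 0.143 m and y of pot_c_mid in the frame of tray between -0.138 and -0.108 m)) and x of pot_c_mid in the frame of tray between -0.015 and 0.015 m and z of pot_c_mid in the frame of tray between 0.028 and 0.038 m and ((y of saucer_d in the frame of stand between -0.143 and -0.103 m and y of pot_d_mid in the frame of tray between 0.108 and 0.138 m) or (y of saucer_d in the frame of stand between -0.061 and -0.021 m and y of pot_d_mid in the frame of tray between 0.026 and 0.056 m) or (y of saucer_d in the frame of stand between 0.021 and 0.061 m and y of pot_d_mid in the frame of tray between -0.056 and -0.026 m) or (y of saucer_d in the frame of stand between 0.103 and 0.143 m and y of pot_d_mid in the frame of tray between -0.138 and -0.108 m)) and x of pot_d_mid in the frame of tray between -0.015 and 0.015 m and z of pot_d_mid in the frame of tray between 0.034 and 0.044 m); the robot touches nothing.
It fails at once if pot_a is tipped by more than 0.7 rad (angle between pot_a_mid's own z axis and vertical above 0.7 rad).
It fails at once if pot_b is tipped by more than 0.7 rad (angle between pot_b_mid's own z axis and vertical above 0.7 rad).
It fails at once if pot_c is tipped by more than 0.7 rad (angle between pot_c_mid's own z axis and vertical above 0.7 rad).
It fails at once if pot_d is tipped by more than 0.7 rad (angle between pot_d_mid's own z axis and vertical above 0.7 rad).
It also fails if it takes over 99 s, if anything falls off the work surface, if the arm or the gripper's body presses on something with over 40 N, if the wrist force passes 120 N, or if a joint passes its speed limit or range.

ROBOT

A 7-joint arm with a two-finger parallel gripper is mounted at the origin on the work surface; the furniture and walls round the work are solid. World frame = base frame: x ahead of the robot, y to its left, z up, the work surface at z = 0. Lengths are in m, angles in rad, forces in N, time in s.
With the tool pointing down it reaches from about 0.425 to 0.875 m from the base axis. Payload 9.9 kg.
Tool frame: the origin (TCP) lies at the very end of the fingers, on their centre line; the grasp point (between the pads) lies 19 mm behind it (hold_point_z is the distance from the TCP to the grasp point, in m); z points along the fingers, x is the direction in which the jaws open and shut, and the axes are right-handed (so a half turn about z gives the same grasp; the last joint's range is limited). The gripper opens to 85 mm and grips with 20 to 120 N. Pads are 22 mm wide; open, the fingers measure 114 mm over their backs; the gripper's body (76 mm by 85 mm) begins 54 mm behind the grasp point. The pads swing forward as they close: fully open they stand 13 mm farther back than shut.
Start: joints at [-1.233, 0.576, 0.025, 1.437, -0.015, 1.129, -0.057], TCP at [0.276, 0.616, 0.195] pointing down, gripper open.
Joint ranges: [-2.76, 2.76], [-0.34, 2.15], [-1.52, 1.57], [0.19, 2.46], [-1.09, 4.23], [0.17, 1.99], [-2.82, 2.82]. Speed limits (rad/s): [2.22, 2.22, 3.01, 3.01, 3.14, 3.14, 3.14].

INTERFACE

Orientations are given as a unit quaternion [x, y, z, w].
In Python, from plant import sense, grab_frame, hand_in, hold_point_z gives the robot as it stands.
- The arm moves only by the tool carry_out, never from a script. Its argument "moves" is text: rows parted by semicolons, each of 5 numbers parted by spaces: the opening, from 0 (shut) to 1 (fully open), then the shift along the tool's x, y, z in cm, then the turn about the tool's z in rad. A call has 1 to 12 rows; each row shifts and turns the commanded pose from where the row before left it, along the tool's axes as they then stand; what a row does not reach is not made up. A row lasts 1/8 s, in which the tool goes at most 62.5 mm and 10.7 degrees, less where a joint would pass 70% of its speed; a pose out of reach is approached as far as the arm can. A call is refused whole if a number of a shift passes 6.25 or a number of a turn 0.188, either way. A call with a gripper value outside its range is refused whole. The fingers move at their own pace and stop on an object; "grip_force" is the grip in N (left out, the last holds). Time passes only in rows, so rows that do not move let the fingers close. It gives the time, the measured TCP pose, the force and the opening at its end, in the units of the state.
- sense(): the state, without advancing time (a new reading comes with each control period).
- grab_frame(name): name is "side" or "top" or "wrist"; returns a dict with "color" (480x640x3 uint8, red, green, blue), "range_z" (480x640 float32, m along the optical axis (not along the pixel's ray), 0 where there is no reading), "fx", "fy", "cx", "cy" (pixels), "pose" (4x4, takes a point from camera to world coordinates); the wrist camera has in their place "hand_eye" (4x4, takes a point from camera to tool coordinates, whose origin is the TCP and whose axes are the tool frame's). Camera axes: x right, y down, z forward; pixel columns grow to the right and rows downward; lengths in m; the calibration is good to about 2 mm. A picture is of the moment at which its call begins: read the wrist's pose just before it.
- hand_in(): hands the job in, once; it reports no verdict.
The state is a dict: "time_s": time; "joint_positions": joint angles; "joint_velocities": joint speeds; "joint_efforts": joint torques, N m; "tcp_pos": TCP position; "orientation": TCP orientation; "ft_force": force on the tool from outside, world axes, zero at the start; "torque": the same for the moment, N m; "gripper_width": opening from 0.0 (shut) to 1.0 (fully open).
Only numpy, scipy, OpenCV 4.12 (cv2) and the standard library are available. Lean on these libraries where they do the work, as an engineer would, in place of code of your own. Each camera call takes 0.05 s, during which the arm holds its last target.

## Working session

There is one attempt and no reset: what is moved stays moved. The work goes in short steps, Python scripts to look and compute and a tool call to move; the robot and the scene stay as the last step left them, time stands still between calls to the robot, and variables do not carry over. Pictures are saved under pics/ and viewed, and the job is handed in when it is done.

Besides the shell and the picture viewer there is one more tool, called after "Call:" as a command line: name --argument value ..., lists and objects as JSON in quotes. carry_out: Moves the arm, as the interface text tells. Its arguments: {"type":"object","properties":{"moves":{"type":"string"},"grip_force":{"type":"number"}},"required":["moves"]}

```bash
mkdir -p pics; ls
python3 - <<'E'
from plant import *
import cv2
s=sense(); print(s['time_s'],s['tcp_pos'],s['orientation'],s['gripper_width'],hold_point_z if not callable(hold_point_z) else hold_point_z())
for n in ['top','side','wrist']:
    f=grab_frame(n); cv2.imwrite(f'pics/{n}0.png',f['color'][:,:,::-1])
    import pickle; pickle.dump(f,open(f'{n}0.pkl','wb'))
    print(n,f['fx'],f['cx'],f['cy'],f.get('pose',f.get('hand_eye')).round(3).tolist())
E
```

```text
pics
0.0 [0.27611893 0.61537025 0.19433116] [ 8.39457869e-01  5.43424135e-01 -6.87665890e-04  4.72948439e-04] 0.9965351835520737 0.0187
top 581.0803288890622 316.69620057086075 233.12229750961635 [[0.013, -0.995, 0.104, 0.382], [-1.0, -0.013, 0.002, -0.023], [-0.001, -0.104, -0.995, 1.053], [0.0, 0.0, 0.0, 1.0]]
side 466.044484168271 325.2108294028982 235.35912848690734 [[-0.999, -0.013, 0.036, 0.449], [-0.037, 0.612, -0.79, 0.668], [-0.012, -0.791, -0.612, 0.608], [0.0, 0.0, 0.0, 1.0]]
wrist 336.478952250269 321.76528904910367 235.74325770342176 [[1.0, -0.0, -0.001, 0.0], [0.0, 0.956, 0.294, -0.075], [0.001, -0.294, 0.956, -0.179], [0.0, 0.0, 0.0, 1.0]]
```

View pics/top0.png

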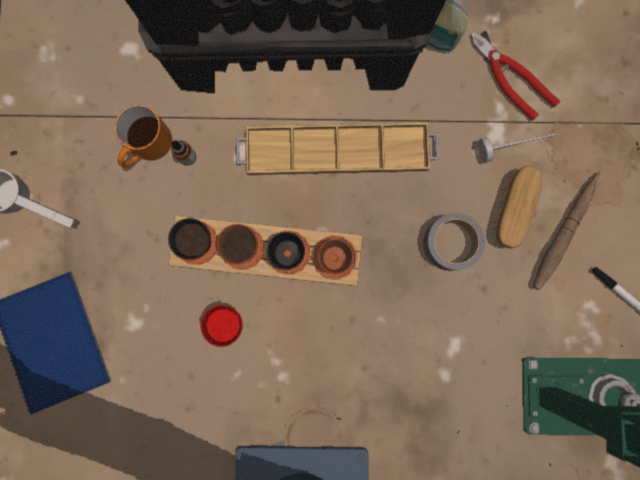

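View pics/side0.png

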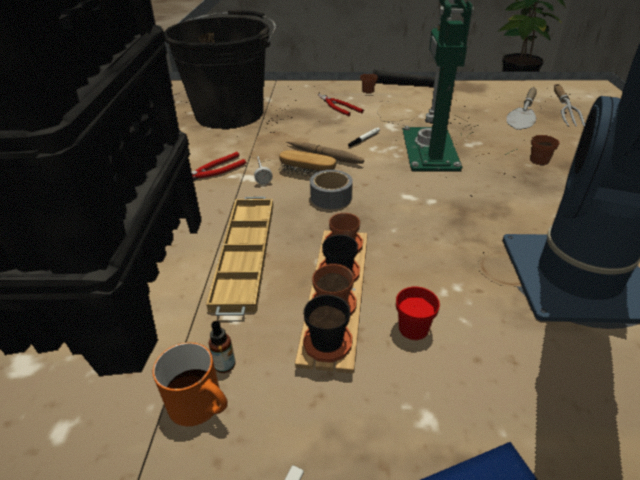

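The top view shows the stand at rows 215–285. From the left it holds black with soil (192,240) = d, terracotta with soil (239,245) = a, black empty (287,251) = b and small terracotta (334,257) = c. The empty tray is at (338,149), and the red look-alike is at (221,325). Black crates stand behind the tray. Next I measure positions from the depth data.

```bash
cat > h.py <<'E'
import pickle,numpy as np,cv2
def load(n): return pickle.load(open(n+'.pkl','rb'))
def cloud(f,pose=None):
    P=f['pose'] if pose is None else pose
    z=f['range_z']; v,u=np.mgrid[:480,:640]
    c=np.stack([(u-f['cx'])/f['fx']*z,(v-f['cy'])/f['fy']*z,z,np.ones_like(z)],-1)
    w=(c@P.T)[...,:3]; w[z==0]=np.nan; return w
def ray(f,u,v,z):
    P=f['pose']; d=P[:3,:3]@np.array([(u-f['cx'])/f['fx'],(v-f['cy'])/f['fy'],1]); o=P[:3,3]
    return o+d*(z-o[2])/d[2]
E
python3 - <<'E'
from h import *
f=load('top0'); w=cloud(f)
# bench check
print('bench',np.nanmedian(w[400:430,150:220,2]), np.nanmedian(w[180:200,500:640,2]))
tops=dict(d=.096,a=.090,b=.092,c=.084)
for n,(u,v) in dict(d=(192,240),a=(239,245),b=(287,251),c=(334,257)).items():
    sub=w[v-30:v+30,u-30:u+30]; m=np.abs(sub[...,2]-tops[n])<.006
    vv,uu=np.nonzero(m); k=np.hypot(uu-30,vv-30)<29; vv,uu=vv[k],uu[k]
    p=sub[vv,uu,:2].astype(np.float32)
    (c,r)=cv2.minEnclosingCircle(p)
    print(n,'n',len(p),'circle',np.round(c,4),'r',round(r,4),'med z',np.median(sub[vv,uu,2]).round(4), 'mid z', w[v,u,2].round(3))
# tray walls
reg=w[115:185,225:445]; m=(np.abs(reg[...,2]-.022)<.005)
p=reg[m][:,:2]; 
rc=cv2.minAreaRect(p.astype(np.float32)); print('tray wall',rc, np.median(reg[m][:,2]))
m=(reg[...,2]>.0035)&(reg[...,2]<.03); 
# wood colour
hsv=cv2.cvtColor(f['color'],cv2.COLOR_RGB2HSV)
print(hsv[150,270],hsv[150,315],hsv[100,300],hsv[195,300],hsv[225,240])
# crate heights
for (u,v) in [(200,80),(290,60),(290,30),(290,10),(400,80),(160,20),(440,20),(145,125),(180,150)]: print((u,v),w[v,u].round(3))
np.set_printoptions(suppress=True)
for x in np.arange(.55,.9,.03):
    mm=(np.abs(w[...,0]-x)<.015)&(np.abs(w[...,1])<.35); print(x.round(2), np.nanmax(w[mm][:,2]) if mm.any() else None)
E
```

```text
bench -0.0003988867402906493 0.000808631872486254
d n 280 circle [0.4676 0.1833] r 0.0429 med z 0.0943 mid z 0.079
a n 260 circle [0.4604 0.103 ] r 0.0433 med z 0.0887 mid z 0.075
b n 223 circle [0.4525 0.0308] r 0.032 med z 0.0907 mid z 0.03
c n 206 circle [ 0.445  -0.0522] r 0.03 med z 0.0826 mid z 0.03
tray wall ((0.6462768316268921, -0.05568346381187439), (0.08779856562614441, 0.36762863397598267), 1.967666745185852) 0.021277376271377824
[ 17 115 180] [ 17 115 171] [ 15  88 157] [ 15  88 148] [  9 145 104]
(200, 80) [0.749 0.186 0.075]
(290, 60) [0.753 0.025 0.157]
(290, 30) [0.781 0.024 0.205]
(290, 10) [0.782 0.021 0.266]
(400, 80) [ 0.762 -0.165  0.054]
(160, 20) [0.748 0.195 0.3  ]
(440, 20) [ 0.853 -0.228  0.097]
(145, 125) [0.68  0.291 0.032]
(180, 150) [0.625 0.216 0.075]
0.55 0.04269403568828145
0.58 0.007771578052981454
0.61 0.10120173151051692
0.64 0.10589466189219043
0.67 0.0936303613620767
0.7 0.0920885841940613
0.73 0.36613447799949295
0.76 0.36054623367359195
0.79 0.3069241577274966
0.82 0.20562584807421713
0.85 0.15521425353020346
0.88 0.13852905659015535
```

Run:
```python
from h import *
f=load('top0'); im=f['color'][100:300,150:450,::-1]; cv2.imwrite('pics/crop.png',cv2.resize(im,(780,520),interpolation=cv2.INTER_CUBIC))
```

```text
(no output)
```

View pics/crop.png

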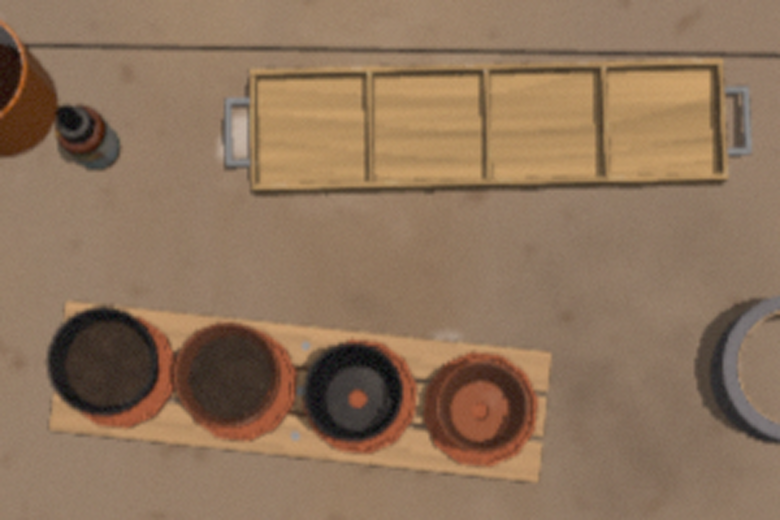

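Run:
```python
from h import *
from scipy.optimize import least_squares
f=load('top0'); w=cloud(f)
R=dict(d=.035,a=.034,b=.032,c=.030); tops=dict(d=.096,a=.090,b=.092,c=.084)
C={}
for n,(u,v) in dict(d=(192,240),a=(239,245),b=(287,251),c=(334,257)).items():
    c=ray(f,u,v,tops[n])[:2]
    ok=np.abs(w[...,2]-tops[n])<.005
    for i in range(8):
        d=np.hypot(w[...,0]-c[0],w[...,1]-c[1]); k=ok&(d<R[n]+.004-.0*i)
        p=w[k][:,:2]
        s=least_squares(lambda q:np.hypot(*(p-q).T)-(R[n]-.0025),c,loss='soft_l1',f_scale=.001); c=s.x
    d=np.hypot(*(p-c).T)
    C[n]=c; print(n,c.round(4),len(p),'rad pct',np.percentile(d,[5,50,95]).round(4))
k=list('dabc'); 
for a,b in zip(k,k[1:]): print(a,b,np.hypot(*(C[a]-C[b])).round(4), (C[a]-C[b]).round(4))
hsv=cv2.cvtColor(f['color'],cv2.COLOR_RGB2HSV)
m=((hsv[...,1]>100)&(hsv[...,2]>90)&(hsv[...,0]<24)&(hsv[...,0]>11)).astype(np.uint8)
m[:115]=0;m[185:]=0;m[:,:225]=0;m[:,445:]=0
m=cv2.morphologyEx(m,cv2.MORPH_CLOSE,np.ones((5,5)))
cs,_=cv2.findContours(m,cv2.RETR_EXTERNAL,cv2.CHAIN_APPROX_NONE); c=max(cs,key=cv2.contourArea)
r=cv2.minAreaRect(c); bp=cv2.boxPoints(r); print(r); 
q=np.array([ray(f,*b,.022) for b in bp]); print(q.round(4), 'centre',q.mean(0).round(4))
for i in range(4): print(np.hypot(*(q[i]-q[i-1])[:2]).round(4))
# depth-based
reg=w[115:185,244:432]; mm=np.abs(reg[...,2]-.022)<.004; p=reg[mm][:,:2]
rc=cv2.minAreaRect(p.astype(np.float32)); print(rc)
# stand
m=((hsv[...,1]>95)&(hsv[...,2]>90)&(hsv[...,0]<24)&(hsv[...,0]>11)).astype(np.uint8)
m[:205]=0;m[300:]=0;m[:,:150]=0;m[:,400:]=0
cs,_=cv2.findContours(cv2.morphologyEx(m,cv2.MORPH_OPEN,np.ones((3,3))),cv2.RETR_EXTERNAL,cv2.CHAIN_APPROX_NONE)
c=np.vstack([c for c in cs if len(c)>15]); r=cv2.minAreaRect(c); print(r); q=np.array([ray(f,*b,.026) for b in cv2.boxPoints(r)]); print(q.round(4),q.mean(0).round(4))
for i in range(4): print(np.hypot(*(q[i]-q[i-1])[:2]).round(4))
```

```text
d [0.4699 0.1909] 248 rad pct [0.032  0.0335 0.0349]
a [0.4628 0.1118] 227 rad pct [0.0311 0.0326 0.0339]
b [0.4524 0.0308] 204 rad pct [0.029  0.0305 0.0317]
c [ 0.4449 -0.0521] 195 rad pct [0.0269 0.0285 0.0298]
d a 0.0795 [0.0071 0.0792]
a b 0.0817 [0.0104 0.081 ]
b c 0.0832 [0.0075 0.0828]
((337.2027893066406, 148.33489990234375), (49.10109329223633, 183.35826110839844), 88.79817199707031)
[[ 0.6845  0.1121  0.022 ]
 [ 0.696  -0.2212  0.022 ]
 [ 0.6052 -0.2225  0.022 ]
 [ 0.5938  0.1079  0.022 ]] centre [ 0.6449 -0.0559  0.022 ]
0.0908
0.3335
0.0908
0.3306
((0.6462379693984985, -0.056190893054008484), (0.08756123483181, 0.33549240231513977), 1.9433302879333496)
((265.3050537109375, 250.032470703125), (189.632080078125, 51.70821762084961), 6.072456359863281)
[[ 0.4281  0.2406  0.026 ]
 [ 0.5198  0.2345  0.026 ]
 [ 0.4883 -0.1018  0.026 ]
 [ 0.3972 -0.0927  0.026 ]] [0.4583 0.0701 0.026 ]
0.3347
0.0919
0.3378
0.0915
```

Run:
```python
from h import *
for n in('top0','side0'):
    w=cloud(load(n))
    for z in np.arange(.03,.45,.04):
        m=(np.abs(w[...,2]-z)<.02)&(w[...,1]<.25)&(w[...,1]>-.3)&(w[...,0]>.7)
        print(n,z.round(2),m.sum(), np.nanmin(w[m][:,0]).round(3) if m.any() else None)
```

```text
top0 0.03 1095 0.75
top0 0.07 1605 0.748
top0 0.11 1399 0.747
top0 0.15 1197 0.743
top0 0.19 6761 0.741
top0 0.23 4000 0.746
top0 0.27 3853 0.747
top0 0.31 2061 0.746
top0 0.35 694 0.741
top0 0.39 0 None
top0 0.43 0 None
side0 0.03 2306 0.75
side0 0.07 3835 0.748
side0 0.11 3321 0.748
side0 0.15 2469 0.743
side0 0.19 4672 0.741
side0 0.23 5784 0.747
side0 0.27 5169 0.748
side0 0.31 5574 0.746
side0 0.35 4373 0.742
side0 0.39 7863 0.741
side0 0.43 5998 0.748
```

Call:
carry_out --moves "1 0 0 0 0.164; 1 0 0 0 0.164; 1 0 0 0 0.164; 1 0 0 0 0.164; 1 0 0 0 0.164; 1 0 0 0 0.164; 1 0 0 0 0.165; 1 0 0 0 0" --grip_force 40

```text
time_s: 1.15
tcp_pos: [0.276, 0.6158, 0.1948]
orientation: [1.0, 0.001, 0.0, 0.0]
ft_force: [1.0, -0.2, -1.1]
gripper_width: 1.004
```

Call:
carry_out --moves "1 2.4 5.3 0 0; 1 2.4 5.3 0 0; 1 2.4 5.3 0 0; 1 2.4 5.3 0 0; 1 2.4 5.3 0 0; 1 2.4 5.3 0 0; 1 2.5 5.3 0 0; 1 2.5 5.4 0 0; 1 0 0 0 0; 1 0 0 0 0"

```text
time_s: 2.4
tcp_pos: [0.4702, 0.1913, 0.1952]
orientation: [1.0, 0.001, -0.0, -0.0]
ft_force: [-0.5, -0.1, 0.9]
gripper_width: 1.003
```

```bash
cat > look.py <<'E'
from plant import *
from h import *
import sys
from scipy.spatial.transform import Rotation as Rn
def wrist(name):
    s=sense(); f=grab_frame('wrist'); T=np.eye(4); T[:3,:3]=Rn.from_quat(s['orientation']).as_matrix(); T[:3,3]=s['tcp_pos']
    f['pose']=T@f['hand_eye']; pickle.dump(f,open(name+'.pkl','wb')); cv2.imwrite(f'pics/{name}.png',f['color'][:,:,::-1])
    print(s['time_s'],np.round(s['tcp_pos'],4),np.round(s['orientation'],3),s['gripper_width']); return f
E
python3 - <<'E'
from look import *
from scipy.optimize import least_squares
f=wrist('w1'); w=cloud(f)
R=dict(d=.035,a=.034,b=.032,c=.030); tops=dict(d=.096,a=.090,b=.092,c=.084)
C0=dict(d=(.4699,.1909),a=(.4628,.1118),b=(.4524,.0308),c=(.4449,-.0521))
for n in 'dabc':
    c=np.array(C0[n]); ok=np.abs(w[...,2]-tops[n])<.006
    for i in range(8):
        k=ok&(np.abs(np.hypot(w[...,0]-c[0],w[...,1]-c[1])-R[n])<.006); p=w[k][:,:2]
        if len(p)<20: break
        c=least_squares(lambda q:np.hypot(*(p-q).T)-(R[n]-.0025),c,loss='soft_l1',f_scale=.001).x
    print(n,c.round(4),len(p),np.median(w[k][:,2]).round(4) if k.any() else None)
E
```

```text
2.4 [0.4702 0.1913 0.1952] [ 1.     0.001 -0.    -0.   ] 1.0029452005655508
d [0.4702 0.1914] 1037 0.0949
a [0.4631 0.1126] 893 0.0888
b [0.4528 0.0318] 800 0.0902
c [ 0.4449 -0.0521] 0 None
```

View pics/w1.png

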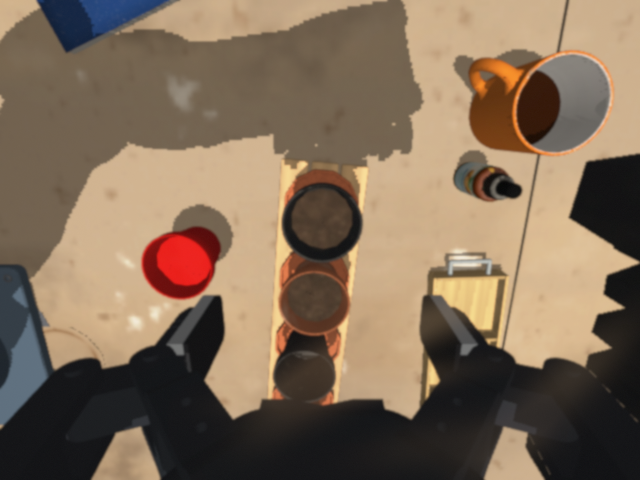

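The wrist view agrees with the top view to about 1 mm: d at (321,220), a at (314,297), b at (303,370), and the red look-alike at (180,260). Now I descend on d.

Call:
carry_out --moves "1 0 0 3 0; 1 0 0 3 0; 1 0 0 3 0; 1 0 0 2 0; 1 0 0 1.1 0; 1 0 0 1 0; 1 0 0 0 0; 1 0 0 0 0"

```text
time_s: 3.45
tcp_pos: [0.4707, 0.191, 0.0647]
orientation: [1.0, 0.0, 0.0, -0.0]
ft_force: [0.8, -0.4, -0.3]
gripper_width: 0.999
```

Call:
carry_out --moves "0 0 0 0 0; 0 0 0 0 0; 0 0 0 0 0; 0 0 0 0 0; 0 0 0 0 0; 0 0 0 0 0; 0 0 0 0 0; 0 0 0 0 0" --grip_force 40

```text
time_s: 4.45
tcp_pos: [0.4703, 0.1909, 0.0642]
orientation: [1.0, 0.0, -0.0, 0.0]
ft_force: [0.1, -0.2, 0.2]
gripper_width: -0.0
```

Call:
carry_out --moves "0 0 0 -1 0; 0 0 0 -1 0; 0 0 0 -1 0; 0 0 0 -1 0; 0 0 0 0 0; 0 0 0 0 0"

```text
time_s: 5.2
tcp_pos: [0.4702, 0.1909, 0.1041]
orientation: [1.0, 0.0, -0.0, 0.0]
ft_force: [0.3, -0.4, -0.6]
gripper_width: -0.003
```

Run:
```python
from look import *
f=wrist('w2'); g=grab_frame('side'); cv2.imwrite('pics/s2.png',g['color'][200:400,200:500,::-1].repeat(2,0).repeat(2,1))
```

```text
5.2 [0.4702 0.1909 0.1041] [ 1.  0. -0.  0.] -0.0027082440239535634
```

View pics/s2.png

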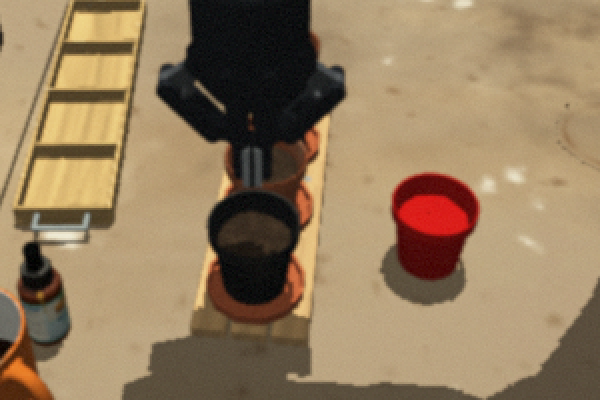

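View pics/w2.png

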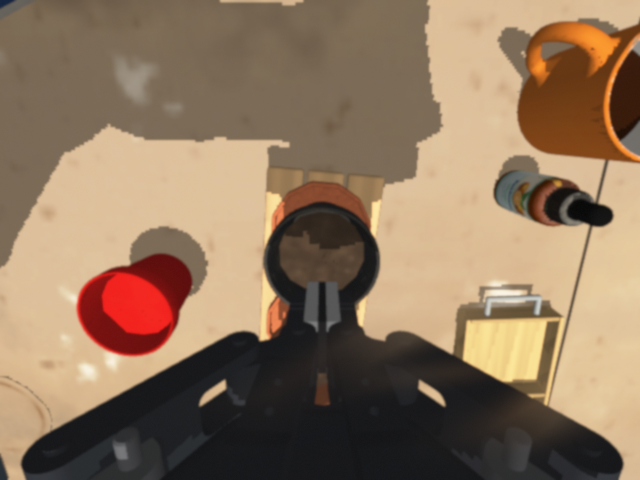

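The grasp missed: the gripper shut fully. I'll find out where the fingers and the pot really are.

Run:
```python
from look import *
from scipy.optimize import least_squares
F={'w':load('w2')}
for n in ('top','side'):
    F[n]=grab_frame(n); pickle.dump(F[n],open(n+'2.pkl','wb')); cv2.imwrite(f'pics/{n}2.png',F[n]['color'][:,:,::-1])
R=dict(d=.035,a=.034,b=.032,c=.030); tops=dict(d=.096,a=.090,b=.092,c=.084)
C0=dict(d=(.4699,.1909),a=(.4628,.1118),b=(.4524,.0308),c=(.4449,-.0521))
for nm,f in F.items():
  w=cloud(f)
  for n in 'dabc':
    c=np.array(C0[n]); ok=np.abs(w[...,2]-tops[n])<.006
    for i in range(15):
        k=ok&(np.abs(np.hypot(w[...,0]-c[0],w[...,1]-c[1])-R[n])<.012); p=w[k][:,:2]
        if len(p)<20: break
        c=least_squares(lambda q:np.hypot(*(p-q).T)-(R[n]-.0025),c,loss='soft_l1',f_scale=.001).x
    print(nm,n,c.round(4),len(p))
  m=(np.abs(w[...,0]-.47)<.02)&(w[...,1]>.13)&(w[...,1]<.23)&(w[...,2]>.1)&(w[...,2]<.16)
  q=w[m]; 
  if len(q): print(nm,'finger pts',len(q),np.percentile(q,[2,50,98],axis=0).round(3).tolist())
```

```text
w d [0.4702 0.1922] 1658
w a [0.4594 0.1111] 116
w b [0.4524 0.0308] 0
w c [ 0.4449 -0.0521] 0
w finger pts 942 [[0.458, 0.197, 0.144], [0.471, 0.202, 0.153], [0.483, 0.203, 0.16]]
top d [0.4697 0.189 ] 136
top a [0.4628 0.1119] 260
top b [0.4524 0.0307] 220
top c [ 0.4449 -0.0522] 197
top finger pts 28 [[0.458, 0.169, 0.123], [0.466, 0.181, 0.151], [0.475, 0.185, 0.159]]
side d [0.4704 0.1913] 437
side a [0.4669 0.1305] 329
side b [0.4524 0.0308] 9
side c [ 0.444 -0.052] 30
side finger pts 137 [[0.458, 0.195, 0.145], [0.471, 0.2, 0.152], [0.483, 0.202, 0.16]]
```

View pics/side2.png

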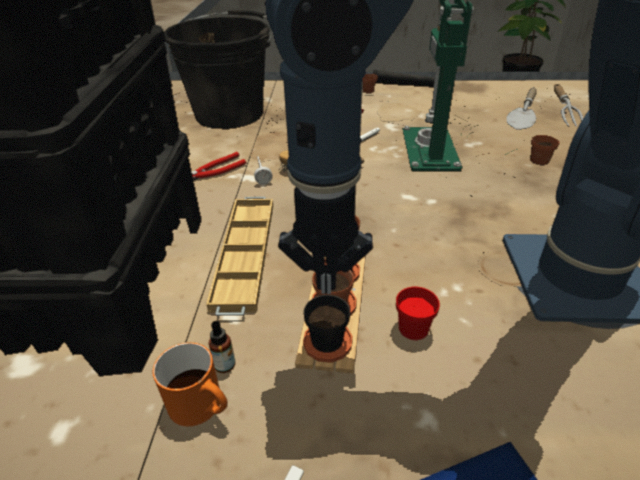

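Run:
```python
from look import *
s=sense(); print(s['tcp_pos'])
for n in('w2','side2'):
    f=load(n); w=cloud(f); m=(np.abs(w[...,0]-.47)<.025)&(np.abs(w[...,1]-.191)<.03)&(w[...,2]>.09)&(w[...,2]<.3)
    print(n,np.histogram(w[m][:,2],np.arange(.09,.24,.01)))
    # project tcp
    P=np.linalg.inv(f['pose'])
    for p in ([.4702,.1909,.1041],[.4702,.1909,.144],[.4702,.202,.144],[.4702,.202,.104]):
        c=P@np.r_[p,1]; u=f['fx']*c[0]/c[2]+f['cx'];v=f['fy']*c[1]/c[2]+f['cy']; print(p,round(u),round(v),'pred depth',c[2].round(3),'meas',f['range_z'][int(v),int(u)])
    im=f['color'][:,:,::-1]
im=load('side2')['color'][230:350,260:400,::-1]; cv2.imwrite('pics/sc.png',cv2.resize(im,(700,600),interpolation=cv2.INTER_CUBIC))
w=cloud(load('w2'))
for v in range(270,420,6): print(v,w[v,315].round(3),w[v,330].round(3))
```

```text
[0.47011825 0.19071474 0.10386341]
w2 (array([ 369,    0,    0,    0,    0,  255,  687,  869, 1033, 2255, 3874,
       1297, 3811, 7502]), array([0.09, 0.1 , 0.11, 0.12, 0.13, 0.14, 0.15, 0.16, 0.17, 0.18, 0.19,
       0.2 , 0.21, 0.22, 0.23]))
[0.4702, 0.1909, 0.1041] 321 269 pred depth 0.193 meas 0.22477712
[0.4702, 0.1909, 0.144] 321 303 pred depth 0.155 meas 0.13265897
[0.4702, 0.202, 0.144] 321 281 pred depth 0.152 meas 0.22370557
[0.4702, 0.202, 0.104] 321 251 pred depth 0.19 meas 0.21631525
side2 (array([110,   0,   0,   0,   0,  36, 101,  96, 120, 143, 290,  66, 138,
       216]), array([0.09, 0.1 , 0.11, 0.12, 0.13, 0.14, 0.15, 0.16, 0.17, 0.18, 0.19,
       0.2 , 0.21, 0.22, 0.23]))
[0.4702, 0.1909, 0.1041] 327 308 pred depth 0.686 meas 0.7223898
[0.4702, 0.1909, 0.144] 327 288 pred depth 0.661 meas 0.6489364
[0.4702, 0.202, 0.144] 326 294 pred depth 0.653 meas 0.65216744
[0.4702, 0.202, 0.104] 327 314 pred depth 0.677 meas 0.7153494
270 [0.466 0.179 0.078] [0.476 0.179 0.078]
276 [0.466 0.175 0.078] [0.476 0.174 0.077]
282 [0.468 0.202 0.145] [0.474 0.202 0.146]
288 [0.468
[... 257 characters left out ...]
 [0.468 0.201 0.179] [0.474 0.201 0.178]
330 [0.468 0.203 0.185] [0.473 0.204 0.186]
336 [0.468 0.202 0.187] [0.473 0.204 0.19 ]
342 [0.468 0.2   0.188] [0.473 0.203 0.191]
348 [0.468 0.198 0.187] [0.473 0.202 0.193]
354 [0.468 0.195 0.187] [0.473 0.199 0.193]
360 [0.468 0.193 0.187] [0.473 0.194 0.188]
366 [0.468 0.19  0.187] [0.473 0.192 0.189]
372 [0.468 0.189 0.188] [0.473 0.19  0.189]
378 [0.468 0.185 0.187] [0.473 0.187 0.189]
384 [0.468 0.184 0.189] [0.473 0.185 0.189]
390 [0.468 0.181 0.188] [0.473 0.184 0.192]
396 [0.468 0.179 0.188] [0.473 0.184 0.193]
402 [0.466 0.08  0.087] [0.473 0.181 0.193]
408 [0.469 0.201 0.216] [0.473 0.201 0.216]
414 [0.469 0.202 0.219] [0.473 0.202 0.219]
```

View pics/sc.png

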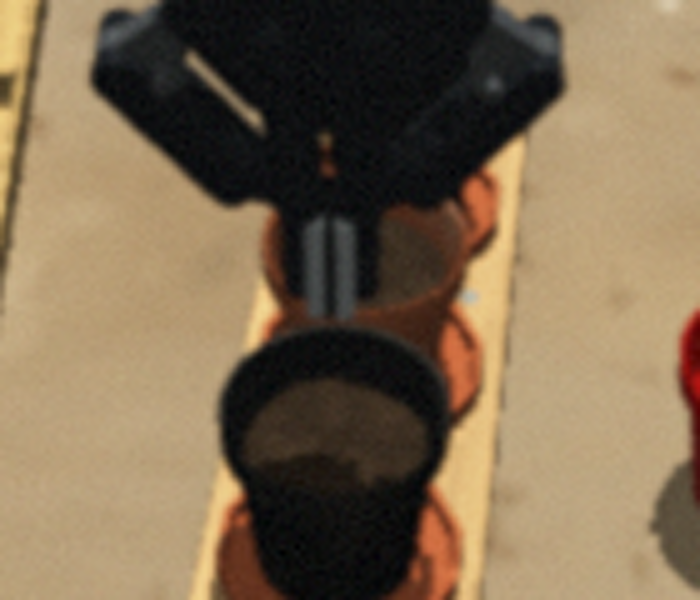

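Both the wrist and side cameras put the shut fingertips about 40 mm above the reported TCP (lowest tip z 0.144 against TCP z 0.104). The jaws therefore closed just above the rim. Pot d has not moved, at (0.470, 0.191). I'll use the measured tip position from here: reopen, go lower and watch the force.

Call:
carry_out --moves "1 0 0 0 0; 1 0 0 0 0; 1 0 0 0 0; 1 0 0 0 0; 1 0 0 0 0; 1 0 0 0 0; 1 0 0 0 0; 1 0 0 0 0"

```text
time_s: 6.4
tcp_pos: [0.4703, 0.1908, 0.1042]
orientation: [1.0, -0.0, 0.0, -0.0]
ft_force: [0.7, 0.4, -0.6]
gripper_width: 1.003
```

Run:
```python
from look import *
f=wrist('w3'); w=cloud(f)
s=sense()['tcp_pos']
for sx in(-1,1):
    dx=(w[...,0]-s[0])*sx
    m=(dx>.02)&(dx<.07)&(np.abs(w[...,1]-s[1])<.02)&(w[...,2]>.12)&(w[...,2]<.3)
    q=w[m]; lo=q[q[:,2]<q[:,2].min()+.02]; print(sx,q[:,2].min().round(4),lo[:,0].min().round(3),lo[:,0].max().round(3),lo[:,1].min().round(3),lo[:,1].max().round(3))
```

```text
6.4 [0.4703 0.1908 0.1042] [ 1. -0.  0. -0.] 1.0026979073368414
-1 0.153 0.414 0.429 0.18 0.203
1 0.1521 0.513 0.527 0.18 0.203
```

Call:
carry_out --moves "1 0 0 2 0; 1 0 0 2 0; 1 0 0 1.5 0; 1 0 0 1 0; 1 0 0 1 0; 1 0 0 0.9 0; 1 0 0 0 0"

```text
time_s: 7.32
tcp_pos: [0.4701, 0.1907, 0.0197]
orientation: [1.0, -0.0, -0.0, 0.0]
ft_force: [-1.7, 0.1, 0.3]
gripper_width: 0.999
```

Call:
carry_out --moves "0 0 0 0 0; 0 0 0 0 0; 0 0 0 0 0; 0 0 0 0 0; 0 0 0 0 0; 0 0 0 0 0" --grip_force 40

```text
time_s: 8.07
tcp_pos: [0.4704, 0.1909, 0.0208]
orientation: [1.0, 0.0, 0.0, -0.0]
ft_force: [-2.0, -0.6, 6.7]
gripper_width: 0.788
```

Opening 0.788 × 85 = 67 mm, so the pot is held. I lift a little and check.

Call:
carry_out --moves "0 0 0 -1 0; 0 0 0 -1 0; 0 0 0 -1 0; 0 0 0 -2 0; 0 0 0 -3 0; 0 0 0 -2 0; 0 0 0 0 0; 0 0 0 0 0"

```text
time_s: 9.07
tcp_pos: [0.4699, 0.1908, 0.1197]
orientation: [1.0, 0.0, -0.0, 0.0]
ft_force: [-0.6, 0.2, -2.0]
gripper_width: 0.788
```

Run:
```python
from look import *
f=wrist('w4'); w=cloud(f); g=grab_frame('side'); pickle.dump(g,open('side4.pkl','wb'));cv2.imwrite('pics/s4.png',cv2.resize(g['color'][180:390,200:480,::-1],(800,600)))
s=sense(); print(s['ft_force'])
for f in (f,g):
    w=cloud(f); m=(np.hypot(w[...,0]-.47,w[...,1]-.191)<.04)&(w[...,2]>.1)&(w[...,2]<.2); print(np.histogram(w[m][:,2],np.arange(.1,.2,.005)))
```

```text
9.075 [0.4699 0.1908 0.1197] [ 1.  0. -0.  0.] 0.7882844274946967
[-0.1364568   0.25654591 -1.40968679]
(array([    0,     0,     0,     0,     0,     6,   101,   122,   138,
         157,   171,   190,   200,   237,  1864, 12734,  2858,  2941,
        3739]), array([0.1  , 0.105, 0.11 , 0.115, 0.12 , 0.125, 0.13 , 0.135, 0.14 ,
       0.145, 0.15 , 0.155, 0.16 , 0.165, 0.17 , 0.175, 0.18 , 0.185,
       0.19 , 0.195]))
(array([  0,   0,   0,   0,   0,   3,  58,  78,  73,  80,  79,  88,  89,
       113, 166, 748, 252, 310, 361]), array([0.1  , 0.105, 0.11 , 0.115, 0.12 , 0.125, 0.13 , 0.135, 0.14 ,
       0.145, 0.15 , 0.155, 0.16 , 0.165, 0.17 , 0.175, 0.18 , 0.185,
       0.19 , 0.195]))
```

View pics/s4.png

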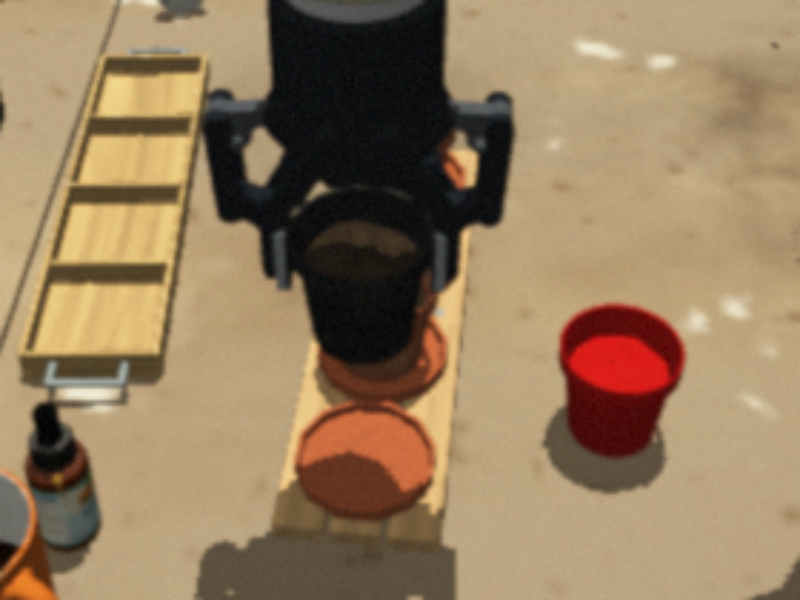

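Call:
carry_out --moves "0 1 2 0 0; 0 2 4 0 0; 0 2.5 5 0 0; 0 2.5 5 0 0; 0 2.5 5 0 0; 0 2.5 5 0 0; 0 2.5 5 0 0; 0 1.5 4 0 0; 0 1 2 0 0; 0 0 0 0 0; 0 0 0 0 0; 0 0 0 0 0"

```text
time_s: 10.68
tcp_pos: [0.6501, -0.1776, 0.1199]
orientation: [1.0, 0.001, -0.0, -0.0]
ft_force: [0.2, -0.8, -1.1]
gripper_width: 0.792
```

Run:
```python
from look import *
f=wrist('w5'); print(sense()['ft_force'])
```

```text
10.675 [ 0.6501 -0.1776  0.1199] [ 1.     0.001 -0.    -0.   ] 0.7918192925603226
[-0.13694508  0.33497571 -0.94828911]
```

View pics/w5.png

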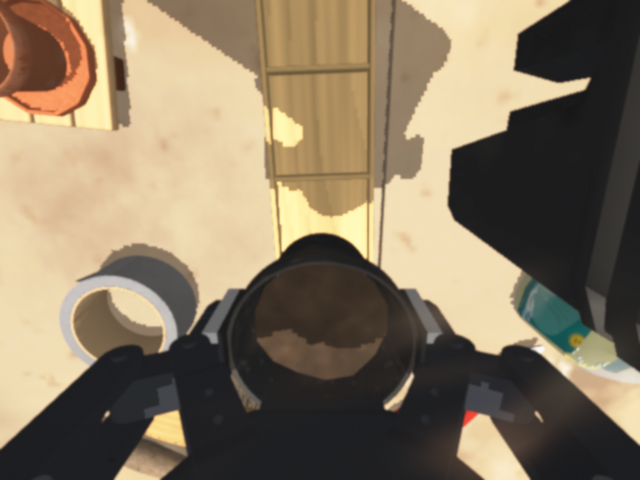

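Run:
```python
from look import *
f=load('w5'); w=cloud(f)
for y in (-.08,-.04,0.02,.05):
    m=(np.abs(w[...,1]-y)<.006)&(np.abs(w[...,2]-.022)<.004)&(w[...,0]>.58)&(w[...,0]<.72); q=np.sort(w[m][:,0]); print(y,len(q),q[:3].round(4),q[-3:].round(4),'mid',((q[0]+q[-1])/2).round(4),'expect',round(.646-.034*(y+.056),4))
m=(np.abs(w[...,2]-.022)<.003)&(np.abs(w[...,0]-.645)<.02)&(w[...,1]>-.12)&(w[...,1]<.1); q=w[m][:,1]
h=np.histogram(q,np.arange(-.12,.1,.002)); print([(round(b,3),int(n)) for n,b in zip(*h) if n>20],'expected',-.097+.041,-.015+.041)
```

```text
-0.08 188 [0.6045 0.6045 0.6046] [0.6906 0.6907 0.6907] mid 0.6476 expect 0.6468
-0.04 223 [0.603  0.6031 0.6031] [0.6887 0.6888 0.6889] mid 0.6459 expect 0.6455Traceback (most recent call last):
  File "<stdin>", line 4, in <module>
IndexError: index 0 is out of bounds for axis 0 with size 0
```

Call:
carry_out --moves "0 0 0.1 2 0; 0 0 0 3 0; 0 0 0 3 0; 0 0 0 2 0; 0 0 0 1 0; 0 0 0 0.6 0; 0 0 0 0.5 0; 0 0 0 0 0; 0 0 0 0 0"

```text
time_s: 11.85
tcp_pos: [0.6507, -0.1803, -0.0003]
orientation: [1.0, -0.0, 0.0, 0.0]
ft_force: [-0.5, 0.3, -0.6]
gripper_width: 0.79
```

Call:
carry_out --moves "0 0 0 0.2 0; 0 0 0 0.1 0; 0 0 0 0 0; 0 0 0 0 0"

```text
time_s: 12.35
tcp_pos: [0.6505, -0.1802, -0.0031]
orientation: [1.0, -0.0, 0.0, 0.0]
ft_force: [-1.5, 0.3, 5.8]
gripper_width: 0.789
```

Run:
```python
from look import *
print(sense()['ft_force'])
g=grab_frame('side'); pickle.dump(g,open('side5.pkl','wb'));cv2.imwrite('pics/s5.png',cv2.resize(g['color'][120:330,150:430,::-1],(800,600)))
```

```text
[-1.52786636  0.31961221  5.76318338]
```

View pics/s5.png

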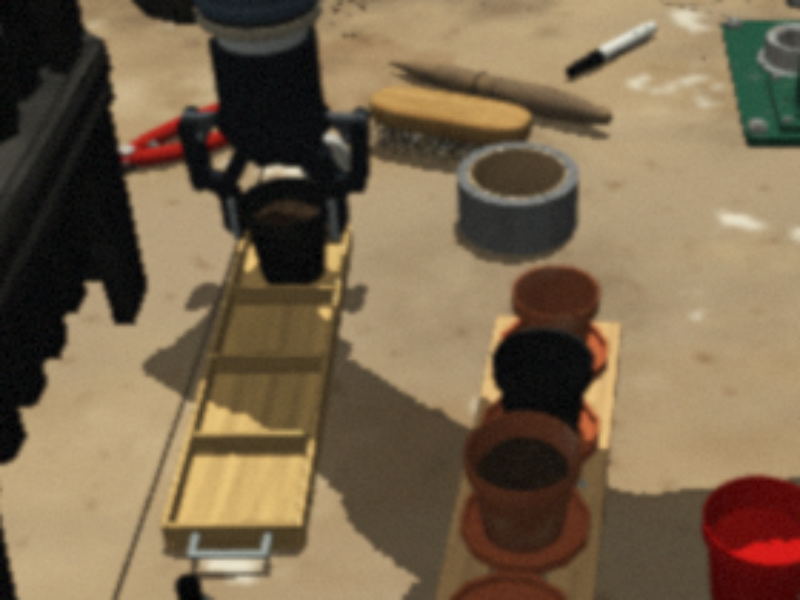

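Call:
carry_out --moves "1 0 0 0 0; 1 0 0 0 0; 1 0 0 0 0; 1 0 0 0 0; 1 0 0 -1 0; 1 0 0 -2 0; 1 0 0 -3 0; 1 0 0 -4 0; 1 0 0 -2.3 0; 1 0 0 0 0"

```text
time_s: 13.65
tcp_pos: [0.6519, -0.1808, 0.1229]
orientation: [1.0, -0.0, 0.003, 0.001]
ft_force: [0.5, 0.6, 0.2]
gripper_width: 1.006
```

Call:
carry_out --moves "1 -3 -5 0 0; 1 -3 -5 0 0; 1 -3 -5 0 0; 1 -3 -5 0 0; 1 -3 -5 0 0; 1 -3 -4 0 0; 1 -0.8 -0.3 0 0; 1 0 0 0 0; 1 0 0 0 0"

```text
time_s: 14.78
tcp_pos: [0.4633, 0.1116, 0.1193]
orientation: [1.0, -0.001, 0.0, 0.0]
ft_force: [-0.2, -0.4, -0.3]
gripper_width: 0.997
```

```bash
cat > fit.py <<'E'
from look import *
from scipy.optimize import least_squares
R=dict(d=.035,a=.034,b=.032,c=.030); H=dict(d=.066,a=.060,b=.062,c=.054)
S=dict(d=(.4702,.1914),a=(.4628,.112),b=(.4526,.031),c=(.4449,-.0521))
T=dict(d=(.650,-.179),a=(.6475,-.097),b=(.645,-.015),c=(.642,.067))
def fit(f,n,c,base):
    w=cloud(f); c=np.array(c); zt=base+H[n]; ok=np.abs(w[...,2]-zt)<.006
    for i in range(12):
        k=ok&(np.abs(np.hypot(w[...,0]-c[0],w[...,1]-c[1])-R[n])<.007); p=w[k][:,:2]
        if len(p)<20: return n,'few',len(p)
        c=least_squares(lambda q:np.hypot(*(p-q).T)-(R[n]-.0025),c,loss='soft_l1',f_scale=.001).x
    return n,c.round(4),len(p),'rim z',np.median(w[k][:,2]).round(4),'expect',round(zt,3)
E
python3 - <<'E'
from fit import *
f=wrist('w6'); g=grab_frame('top'); cv2.imwrite('pics/t6.png',g['color'][:,:,::-1])
for n in 'abc': print(fit(f,n,S[n],.03),fit(g,n,S[n],.03))
print(fit(g,'d',T['d'],.006)); print(fit(grab_frame('side'),'d',T['d'],.006))
E
```

```text
14.775 [0.4633 0.1116 0.1193] [ 1.    -0.001  0.     0.   ] 0.9974039524580152
('a', array([0.4631, 0.1123]), 1748, 'rim z', np.float64(0.0889), 'expect', 0.09) ('a', array([0.4624, 0.1105]), 104, 'rim z', np.float64(0.0888), 'expect', 0.09)
('b', array([0.4527, 0.0315]), 1554, 'rim z', np.float64(0.0904), 'expect', 0.092) ('b', array([0.4524, 0.0307]), 232, 'rim z', np.float64(0.0906), 'expect', 0.092)
('c', 'few', 0) ('c', array([ 0.4449, -0.0521]), 201, 'rim z', np.float64(0.0827), 'expect', 0.084)
('d', array([ 0.6495, -0.1796]), 251, 'rim z', np.float64(0.0704), 'expect', 0.072)
('d', array([ 0.65  , -0.1795]), 225, 'rim z', np.float64(0.07), 'expect', 0.072)
```

View pics/t6.png

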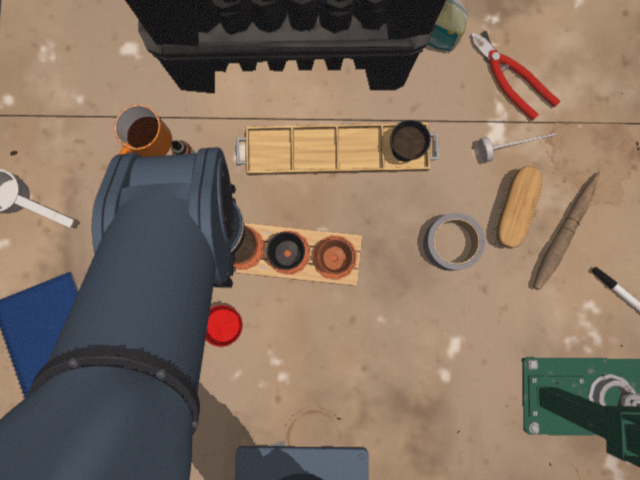

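Pot d stands in the right-hand pocket (410,141), under 1 mm from its target. Next is pot a.

Call:
carry_out --moves "1 0 0 2 0; 1 0 0 3 0; 1 0 0 2.5 0; 1 0 0 1.5 0; 1 0 0 1 0; 1 0 0 0.5 0; 1 0 0 0 0; 0 0 0 0 0; 0 0 0 0 0; 0 0 0 0 0; 0 0 0 0 0; 0 0 0 0 0"

```text
time_s: 16.42
tcp_pos: [0.4629, 0.113, 0.0151]
orientation: [1.0, -0.0, 0.001, -0.0]
ft_force: [-1.6, -0.9, 8.7]
gripper_width: 0.769
```

Call:
carry_out --moves "0 0 0 0 0; 0 0 0 -1 0; 0 0 0 -1 0; 0 0 0 -1 0; 0 0 0 -2 0; 0 0 0 -3 0; 0 0 0 -2 0; 0 0 0 0 0; 0 0 0 0 0"

```text
time_s: 17.55
tcp_pos: [0.4619, 0.1129, 0.1138]
orientation: [1.0, 0.0, -0.0, 0.0]
ft_force: [0.2, 0.4, -1.8]
gripper_width: 0.767
```

Call:
carry_out --moves "0 1.5 2 0 0; 0 3 3.5 0 0; 0 4 4 0 0; 0 4 4 0 0; 0 3 4 0 0; 0 2 2.5 0 0; 0 1 1 0 0; 0 0 0 0 0; 0 0 0 0 0; 0 0 0 0 0"

```text
time_s: 18.8
tcp_pos: [0.6469, -0.0956, 0.1143]
orientation: [1.0, 0.001, -0.0, -0.0]
ft_force: [-0.4, 0.0, -1.5]
gripper_width: 0.763
```

Run:
```python
from fit import *
f=wrist('w7')
```

```text
18.8 [ 0.6469 -0.0956  0.1143] [ 1.     0.001 -0.    -0.   ] 0.7629070414573031
```

View pics/w7.png

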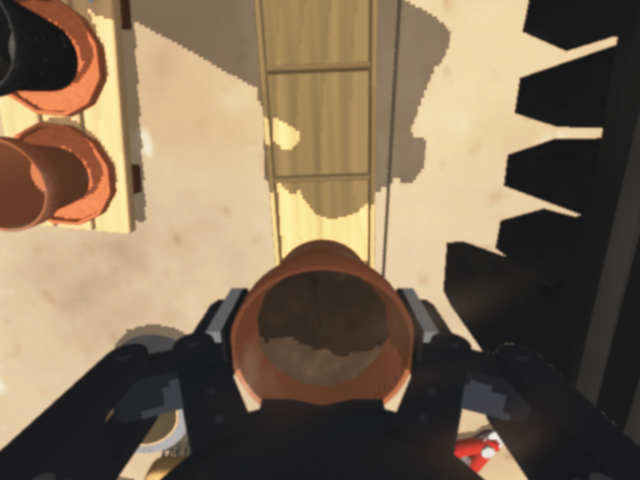

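Pot a hangs level above its pocket. I lower it.

Call:
carry_out --moves "0 0 0.1 2 0; 0 0 0 3 0; 0 0 0 3 0; 0 0 0 2 0; 0 0 0 1 0; 0 0 0 0.6 0; 0 0 0 0.4 0; 0 0 0 0.3 0; 0 0 0 0.1 0; 0 0 0 0 0; 0 0 0 0 0"

```text
time_s: 20.23
tcp_pos: [0.6477, -0.0982, -0.0087]
orientation: [1.0, -0.0, 0.001, -0.0]
ft_force: [-2.0, 1.2, 6.2]
gripper_width: 0.766
```

Call:
carry_out --moves "1 0 0 0 0; 1 0 0 0 0; 1 0 0 0 0; 1 0 0 0 0; 1 0 0 -1 0; 1 0 0 -2 0; 1 0 0 -3 0; 1 0 0 -4 0; 1 0 0 -2.8 0; 1 0 0 0 0"

```text
time_s: 21.48
tcp_pos: [0.6492, -0.0987, 0.1223]
orientation: [1.0, -0.0, 0.003, 0.0]
ft_force: [0.2, 1.0, 0.4]
gripper_width: 1.0
```

Call:
carry_out --moves "1 -3 -2 0 0; 1 -4 -2.5 0 0; 1 -4 -2.5 0 0; 1 -4 -2.5 0 0; 1 -3 -2.5 0 0; 1 -1.5 -1 0 0; 1 0 0 0 0; 1 0 0 0 0; 1 0 0 0 0"

```text
time_s: 22.6
tcp_pos: [0.4533, 0.031, 0.1182]
orientation: [1.0, -0.001, 0.0, 0.0]
ft_force: [-0.7, 0.1, -0.3]
gripper_width: 1.001
```

Run:
```python
from fit import *
f=wrist('w8'); g=grab_frame('top'); h=grab_frame('side')
for n in 'bc': print(fit(f,n,S[n],.03),fit(g,n,S[n],.03))
for n in 'da': print(fit(g,n,T[n],.006),fit(h,n,T[n],.006))
```

```text
22.6 [0.4533 0.031  0.1182] [ 1.    -0.001  0.     0.   ] 1.0012672893690857
('b', array([0.4527, 0.0311]), 1678, 'rim z', np.float64(0.0909), 'expect', 0.092) ('b', 'few', 0)
('c', array([ 0.4452, -0.0514]), 1377, 'rim z', np.float64(0.0825), 'expect', 0.084) ('c', array([ 0.4449, -0.0521]), 203, 'rim z', np.float64(0.0825), 'expect', 0.084)
('d', array([ 0.6495, -0.1796]), 253, 'rim z', np.float64(0.0705), 'expect', 0.072) ('d', array([ 0.6496, -0.1795]), 221, 'rim z', np.float64(0.0706), 'expect', 0.072)
('a', array([ 0.6472, -0.0989]), 232, 'rim z', np.float64(0.0646), 'expect', 0.066) ('a', array([ 0.6474, -0.0986]), 247, 'rim z', np.float64(0.0642), 'expect', 0.066)
```

Pots a and d are within 2 mm of their targets. Next is pot b.

Call:
carry_out --moves "1 0 0 2 0; 1 0 0 3 0; 1 0 0 2.5 0; 1 0 0 1.2 0; 1 0 0 1 0; 1 0 0 0.5 0; 1 0 0 0 0; 0 0 0 0 0; 0 0 0 0 0; 0 0 0 0 0; 0 0 0 0 0; 0 0 0 0 0"

```text
time_s: 24.25
tcp_pos: [0.4526, 0.0319, 0.017]
orientation: [1.0, -0.0, 0.001, -0.0]
ft_force: [-1.0, 0.4, 8.9]
gripper_width: 0.723
```

Call:
carry_out --moves "0 0 0 0 0; 0 0 0 -1 0; 0 0 0 -1 0; 0 0 0 -1 0; 0 0 0 -2 0; 0 0 0 -3 0; 0 0 0 -2 0; 0 0 0 0 0; 0 0 0 0 0"

```text
time_s: 25.38
tcp_pos: [0.452, 0.032, 0.1159]
orientation: [1.0, 0.0, -0.0, -0.0]
ft_force: [-0.0, -0.0, -1.4]
gripper_width: 0.725
```

Call:
carry_out --moves "0 2 0.5 0 0; 0 3.5 1 0 0; 0 4 1 0 0; 0 4 1 0 0; 0 3.3 0.7 0 0; 0 1.5 0.5 0 0; 0 1 0 0 0; 0 0 0 0 0; 0 0 0 0 0; 0 0 0 0 0"

```text
time_s: 26.62
tcp_pos: [0.6448, -0.0149, 0.1163]
orientation: [1.0, 0.0, -0.0, -0.0]
ft_force: [0.4, -0.1, -1.5]
gripper_width: 0.724
```

Call:
carry_out --moves "0 0 0 2 0; 0 0 0 3 0; 0 0 0 3 0; 0 0 0 2 0; 0 0 0 1 0; 0 0 0 0.6 0; 0 0 0 0.4 0; 0 0 0 0 0; 0 0 0 0 0"

```text
time_s: 27.75
tcp_pos: [0.6456, -0.0152, -0.0033]
orientation: [1.0, -0.0, 0.0, -0.0]
ft_force: [0.4, -0.2, -1.0]
gripper_width: 0.726
```

Call:
carry_out --moves "0 0 0 0.2 0; 0 0 0 0.15 0; 0 0 0 0 0; 0 0 0 0 0"

```text
time_s: 28.25
tcp_pos: [0.6454, -0.015, -0.0069]
orientation: [1.0, 0.0, 0.0, -0.0]
ft_force: [-1.8, 1.3, 5.5]
gripper_width: 0.726
```

Call:
carry_out --moves "1 0 0 0 0; 1 0 0 0 0; 1 0 0 0 0; 1 0 0 0 0; 1 0 0 -1 0; 1 0 0 -2 0; 1 0 0 -3 0; 1 0 0 -4 0; 1 0 0 -2.5 0; 1 0 0 0 0"

```text
time_s: 29.5
tcp_pos: [0.6468, -0.0154, 0.1206]
orientation: [1.0, -0.0, 0.002, -0.0]
ft_force: [-0.2, 0.1, -0.4]
gripper_width: 1.003
```

Call:
carry_out --moves "1 -3 1 0 0; 1 -4 1 0 0; 1 -4 1 0 0; 1 -4 0.7 0 0; 1 -3 0 0 0; 1 -2 0 0 0; 1 0 0 0 0; 1 0 0 0 0; 1 0 0 0 0"

```text
time_s: 30.62
tcp_pos: [0.4462, -0.0521, 0.1176]
orientation: [1.0, 0.0, 0.0, 0.0]
ft_force: [-0.4, -0.2, -0.5]
gripper_width: 1.002
```

Run:
```python
from fit import *
f=wrist('w9'); g=grab_frame('top'); h=grab_frame('side')
for n in 'c': print(fit(f,n,S[n],.03),fit(g,n,S[n],.03))
for n in 'dab': print(fit(g,n,T[n],.006),fit(h,n,T[n],.006))
```

```text
30.625 [ 0.4462 -0.0521  0.1176] [1. 0. 0. 0.] 1.0024484745354991
('c', array([ 0.4453, -0.0518]), 1447, 'rim z', np.float64(0.0829), 'expect', 0.084) ('c', 'few', 0)
('d', array([ 0.6493, -0.1796]), 256, 'rim z', np.float64(0.0704), 'expect', 0.072) ('d', array([ 0.6496, -0.1795]), 220, 'rim z', np.float64(0.0704), 'expect', 0.072)
('a', array([ 0.647 , -0.0989]), 252, 'rim z', np.float64(0.0643), 'expect', 0.066) ('a', array([ 0.6475, -0.0989]), 239, 'rim z', np.float64(0.0641), 'expect', 0.066)
('b', array([ 0.6449, -0.016 ]), 219, 'rim z', np.float64(0.0659), 'expect', 0.068) ('b', array([ 0.6453, -0.0158]), 267, 'rim z', np.float64(0.0666), 'expect', 0.068)
```

Pot b is good. Next is pot c.

Call:
carry_out --moves "1 -0.1 0 2 0; 1 0 0 3 0; 1 0 0 3 0; 1 0 0 1.4 0; 1 0 0 1 0; 1 0 0 0.5 0; 1 0 0 0 0; 0 0 0 0 0; 0 0 0 0 0; 0 0 0 0 0; 0 0 0 0 0; 0 0 0 0 0"

```text
time_s: 32.28
tcp_pos: [0.4449, -0.0522, 0.0095]
orientation: [1.0, -0.0, 0.001, -0.0]
ft_force: [-1.0, 0.7, 7.7]
gripper_width: 0.661
```

Call:
carry_out --moves "0 0 0 0 0; 0 0 0 -1 0; 0 0 0 -1 0; 0 0 0 -1 0; 0 0 0 -2 0; 0 0 0 -3 0; 0 0 0 -2 0; 0 0 0 0 0; 0 0 0 0 0"

```text
time_s: 33.4
tcp_pos: [0.444, -0.0519, 0.1084]
orientation: [1.0, 0.0, -0.0, -0.0]
ft_force: [-0.3, -0.1, -1.8]
gripper_width: 0.664
```

Call:
carry_out --moves "0 2 -1 0 0; 0 3.5 -2 0 0; 0 4 -2.5 0 0; 0 4 -2.5 0 0; 0 3.3 -2 0 0; 0 2 -1.4 0 0; 0 1 -0.5 0 0; 0 0 0 0 0; 0 0 0 0 0; 0 0 0 0 0"

```text
time_s: 34.65
tcp_pos: [0.6417, 0.0661, 0.1089]
orientation: [1.0, -0.001, -0.0, 0.0]
ft_force: [1.3, 0.8, -1.8]
gripper_width: 0.667
```

Call:
carry_out --moves "0 0 0 2 0; 0 0 0 3 0; 0 0 0 3 0; 0 0 0 2 0; 0 0 0 1 0; 0 0 0 0.6 0; 0 0 0 0.4 0; 0 0 0 0 0; 0 0 0 0 0"

```text
time_s: 35.78
tcp_pos: [0.6427, 0.0669, -0.0108]
orientation: [1.0, 0.0, 0.0, -0.0]
ft_force: [-0.4, 0.4, -1.8]
gripper_width: 0.663
```

Call:
carry_out --moves "0 0 0 0.2 0; 0 0 0 0.15 0; 0 0 0 0 0; 0 0 0 0 0"

```text
time_s: 36.28
tcp_pos: [0.6425, 0.0669, -0.0144]
orientation: [1.0, -0.0, 0.0, -0.0]
ft_force: [-1.8, 0.5, 5.6]
gripper_width: 0.664
```

Call:
carry_out --moves "1 0 0 0 0; 1 0 0 0 0; 1 0 0 0 0; 1 0 0 0 0; 1 0 0 -1 0; 1 0 0 -2 0; 1 0 0 -3 0; 1 0 0 -4 0; 1 0 0 -4 0; 1 0 0 -4 0; 1 0 0 0 0"

```text
time_s: 37.65
tcp_pos: [0.6444, 0.0666, 0.1694]
orientation: [1.0, -0.0, 0.003, -0.0]
ft_force: [-0.4, -1.3, -0.8]
gripper_width: 1.001
```

Call:
carry_out --moves "1 -4 0 0 0; 1 -4 0 0 0; 1 -4 0 0 0; 1 -4 0 0 0; 1 -2 0 0 0; 1 0 0 0 0; 1 0 0 0 0; 1 0 0 0 0"

```text
time_s: 38.65
tcp_pos: [0.4632, 0.0668, 0.1651]
orientation: [1.0, -0.0, 0.0, 0.0]
ft_force: [-1.0, -0.1, -0.2]
gripper_width: 1.0
```

Run:
```python
from fit import *
f=wrist('w10'); g=grab_frame('top'); h=grab_frame('side')
cv2.imwrite('pics/t10.png',g['color'][:,:,::-1]);cv2.imwrite('pics/s10.png',h['color'][:,:,::-1])
for n in 'dabc': print(fit(g,n,T[n],.006),fit(h,n,T[n],.006),'target',T[n])
```

```text
38.65 [0.4632 0.0668 0.1651] [ 1. -0.  0.  0.] 0.9998198348380954
('d', array([ 0.6495, -0.1794]), 260, 'rim z', np.float64(0.0703), 'expect', 0.072) ('d', array([ 0.6499, -0.1797]), 231, 'rim z', np.float64(0.0699), 'expect', 0.072) target (0.65, -0.179)
('a', array([ 0.6471, -0.099 ]), 245, 'rim z', np.float64(0.0642), 'expect', 0.066) ('a', array([ 0.6476, -0.099 ]), 235, 'rim z', np.float64(0.0644), 'expect', 0.066) target (0.6475, -0.097)
('b', array([ 0.6448, -0.016 ]), 220, 'rim z', np.float64(0.067), 'expect', 0.068) ('b', array([ 0.6451, -0.0158]), 262, 'rim z', np.float64(0.0664), 'expect', 0.068) target (0.645, -0.015)
('c', array([0.6428, 0.066 ]), 138, 'rim z', np.float64(0.0584), 'expect', 0.06) ('c', array([0.6428, 0.0666]), 290, 'rim z', np.float64(0.0584), 'expect', 0.06) target (0.642, 0.067)
```

View pics/t10.png

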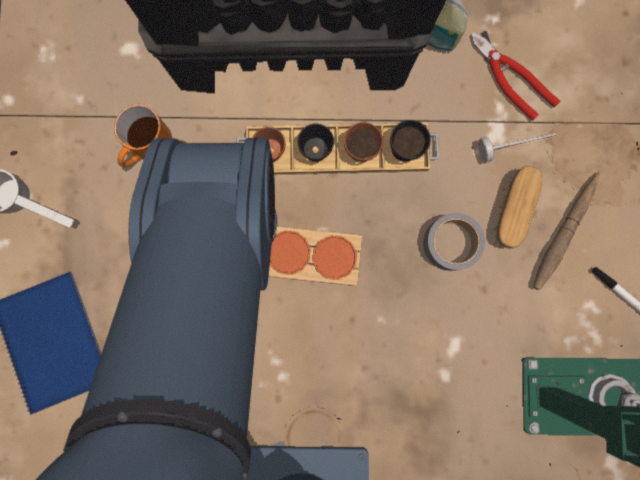

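View pics/s10.png

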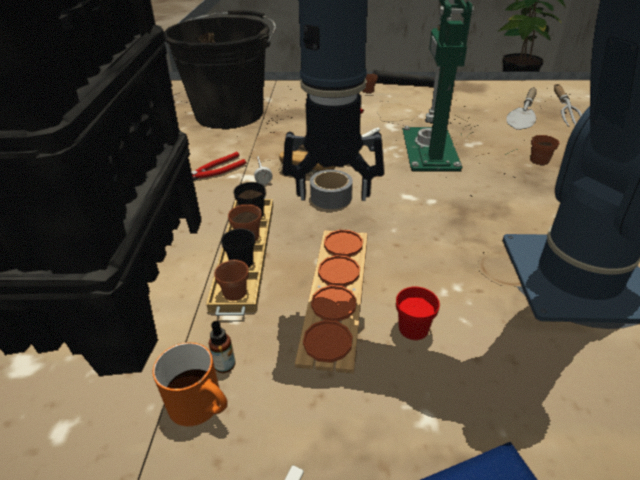

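All four pots stand upright in the tray in the order c, b, a, d from the left (top view 268, 316, 363 and 410, row ~143). The arm is clear of everything and the red pot is untouched. I hand in.

```bash
python3 -c "
from plant import *
print(hand_in()); print(sense()['time_s'])"
```

```text
the job is handed in; nothing more can be done
None
the job is handed in; nothing more can be done
```

All four pots now stand in the tray in reverse order: c, b, a, d from the robot's left, where the stand had d, a, b, c. I handed the job in at about 39 s of the 99 s allowed; no verdict is reported.

- **Placing:** the last top and side views put each pot within about 2 mm of its pocket's centre. Rim heights read 1–2 mm low everywhere, the same small offset as on the stand, so the pots are on the tray's floor. All four look upright. The gripper is open and clear of everything, and the red look-alike was not touched.
- **A check that disagreed:** my first grasp on pot d closed on air just above its rim. Both the wrist and side cameras showed the fingertips about 40 mm short of the reported TCP. I corrected the heights by that measurement, and every grasp after that held.

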